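# Seat a bearing in its pocket and turn the keepers over it

## Task

Seat the loose ball bearing in the round pocket of the gearbox side plate: push it along the plate's face with the fingertips until it drops over the rim and lies flat on the bottom of the pocket, pressing it down from above if it hangs askew; do not grip it or lift it off the plate. Then push the stud of each of the two steel keepers sideways, so that the keeper swings across the bearing's edge until it meets its stop pin. Leave the screw jar, the screwdriver and the caliper lying where they are.

Things in the scene. Friction and masses are not known exactly. Their poses are not given: they have to be found in the camera images.
- side_plate: Aluminium gearbox side plate lying flat on the desk, fixed: 200 (its x) x 150 (its y) x 20 mm, top face at z = 20 mm. Origin at the centre of its underside, z up. The bearing pocket is at x = +45, y = 0 mm; a flush brass bush with a 15 mm hole is at x = -55, y = 0 mm; other holes and screws are flush. Stop pins (5 mm diameter, 7 mm high) stand on the face at x = +35.3, y = +36 and -36 mm.
- pocket (a point): Centre of the bottom of the bearing pocket: a round recess of 49.5 mm diameter and 12 mm deep (bottom 8 mm above the desk) with a 34 mm shaft hole through its middle, so the bearing rests on an 8 mm ledge. Its axes are the plate's.
- bearing: Loose steel ball bearing, a disc of 47 mm diameter and 12 mm thick, 80 g (varies), sealed, with its bore closed by a grey plug, so it is solid to the touch. It lies flat on the plate's face. Origin at the centre of its underside, z up. Fully seated, its top is flush with the plate's face.
- keeper_left (a joint): Turn of the keeper on the plate's +y side, rad: 0 = across the bearing's edge, against its stop pin, pointing along the plate's -y; about 1.6 = pointing along the plate's +x, clear of the pocket (it opens counter-clockwise seen from above), at most 2.2. It stays where it is left; about 1 N at the stud moves it. Keeper: steel strip 14 mm wide, 3 mm thick, reaching 32 mm from its pivot, its underside 2 mm above the plate's face, so it passes only over a seated bearing.
- keeper_left_pivot (a point): Pivot axis of the left keeper, at the plate's x = +45, y = +48 mm, 25 mm above the desk; a screw head of 11 mm diameter stands here, its top at 29 mm.
- keeper_left_stud (a point): Top centre of the left keeper's finger stud: upright, 8 mm diameter, 16 mm tall, 25 mm from the pivot; its top is 41 mm above the desk, its foot (the keeper's upper side) 25 mm. It is pushed along a circle round the pivot.
- keeper_right (a joint): The same for the keeper on the plate's -y side, mirrored: 0 = across the bearing's edge, against its stop pin, pointing along the plate's +y; about 1.6 = pointing along the plate's +x (it opens clockwise seen from above), at most 2.2.
- keeper_right_pivot (a point): Pivot axis of the right keeper, at the plate's x = +45, y = -48 mm, 25 mm above the desk.
- keeper_right_stud (a point): Top centre of the right keeper's finger stud, the same as the left one.
- screw_jar: Bystander: white screw jar, 64 mm diameter, 66 mm high, standing beyond the plate. Origin at the centre of its underside.
- screwdriver: Bystander: screwdriver with an orange handle, 167 x 24 x 26 mm, lying on the desk on the plate's -y side. Origin at its middle, underside; the handle is at its +y end.
- caliper: Bystander: digital caliper, 230 x 64 x 15 mm, lying on the desk on the plate's +y side. Origin at its middle, underside; long axis y.
There are look-alikes about, which are no part of the job. Several things have the shape of the bearing; the one meant has the colours described above.

How it is judged:
By the outcome, as a careful person would: the job done as asked, in the order asked, and still so for the second after the job is handed in, with the robot touching nothing.
It also fails if it takes over 64 s, if anything falls off the work surface, if the arm or the gripper's body presses on something with over 40 N, if the wrist force passes 120 N, or if a joint passes its speed limit or range.

## Robot

A 6-joint arm with a two-finger parallel gripper is mounted at the origin on a cart in front of the work surface, level with it; the furniture and walls round the work are solid. World frame = base frame: x ahead of the robot, y to its left, z up, the work surface at z = 0. Lengths are in m, angles in rad, forces in N, time in s.
With the tool pointing down it reaches from about 0.4 to 0.825 m from the base axis. Payload 7 kg.
Tool frame: the origin (TCP) lies at the centre of the arm's flange, where the gripper is bolted on; the fingertips stand 178 mm ahead of it and the grasp point (between the pads) lies 159 mm ahead of it (arm.tip_reach is the distance from the TCP to the fingertips, in m); z points along the fingers, y is the direction in which the jaws open and shut (so a half turn about z gives the same grasp; the last joint's range is limited). The gripper opens to 88 mm and grips with 3 to 60 N. Pads are 19 mm wide; open, the fingers measure 130 mm over their backs; the gripper's body (78 mm by 193 mm) begins 47 mm behind the grasp point.
Start: joints at [1.54, 0.359, 0.012, 0, -1.224, -0.288], TCP at [0.212, 0.641, 0.405] pointing down, gripper open.
Joint ranges: [-3.07, 3.07], [-1.43, 2.12], [-1.02, 1.25], [-3.03, 1.67], [-3.05, -0], [-3.03, 3.03]. Speed limits (rad/s): [2.39, 2.39, 3.01, 3.14, 3.14, 3.14].

## Interface

Orientations are given as [roll, pitch, yaw] about the fixed x, y, z axes, in that order (R = Rz(yaw) Ry(pitch) Rx(roll)).
In Python, from station import arm gives the robot as it stands.
- The arm moves only by the shell command python3 -m inch 'ROWS' [OPENING] [FORCE]. ROWS is JSON, a list that holds one entry, the list of rows, each a list of 6 numbers: the shift along the world's x, y, z in units of 200 mm (1.0 is 200 mm), then the turn, a rotation vector about the world's x, y, z in units of 180 degrees (1.0 is 180 degrees). A call has 1 to 8 rows; each row is the pose to reach, as a shift and turn from the pose commanded when the call began, turning the shorter way round; what a row does not reach only later rows make up. A row lasts 1/8 s, in which the tool goes at most 62.5 mm and 10.7 degrees, less where a joint would pass 70% of its speed; a pose out of reach is approached as far as the arm can. A call with a number of a shift or a turn outside -1 to 1 is refused whole. A call with a gripper value outside its range is refused whole. OPENING is the finger opening in mm, from 0 to 87.6, set as the call begins (- or left out, the last holds). The fingers move at their own pace and stop on an object; FORCE is the grip in N (left out, the last holds). Time passes only in rows, so rows that repeat a pose let the fingers close. It gives the time, the measured TCP pose, the force and the opening at its end, in the units of the state.
- arm.get_state(): the state, without advancing time (a new reading comes with each control period).
- arm.grab_frame(name): name is "scene" or "side" or "wrist"; returns the picture (480x640x3 uint8, blue, green, red); there is no depth.
- arm.camera_params(name): a dict with "vertical_fov" (degrees; the focal length in pixels is half the picture's height over the tangent of half this angle, whatever the lens; pixels are square), "cx", "cy" (the principal point, pixels), "pose" (4x4, takes a point from camera to world coordinates). Camera axes: x right, y down, z forward; pixel columns grow to the right and rows downward; lengths in m; the calibration is good to about 2 mm. A picture is of the moment at which its call begins: read the wrist's pose just before it. camera_params takes no time and is no camera call; for the wrist camera it gives the pose at the moment of the call.
- arm.job_done(): hands the job in, once; it reports no verdict.
Trained networks look in the newest picture that a camera, given by its name, has taken for a name from the list of things; names that differ only in an ending like _2 or _b are one class to them, and where a whole thing is asked for, a point or a joint stands for the part that bears it (a point fixed in the world has none). Each returns a list of dicts, best first, with "score" (0 to 1); they miss things now and then, are a little off and sometimes report something else, mostly with a low value. They report only what shows in the picture. A call takes as long as a camera call. They do not tell look-alikes from the thing itself.
- arm.search_frame(target, camera): "box" ([left, top, right, bottom] in pixels, round what is visible of it).
- arm.regions_of(target, camera): "region" (480x640 bool, what is visible of it) and "box" ([left, top, right, bottom] in pixels, round what is visible of it).
The state is a dict: "t": time; "q": joint angles; "qd": joint speeds; "joint_efforts": joint torques, N m; "eef_pos": TCP position; "ee_rot": TCP orientation; "force": force on the tool from outside, world axes, zero at the start; "moment": the same for the moment, N m; "width": finger opening in m.
Only numpy, scipy, OpenCV 4.12 (cv2) and the standard library are available. Lean on these libraries where they do the work, as an engineer would, in place of code of your own. Each camera call takes 0.05 s, during which the arm holds its last target.

## Working session

There is one attempt and no reset: what is moved stays moved. The work goes in short steps, Python scripts to look and compute and a shell command to move; the robot and the scene stay as the last step left them, time stands still between calls to the robot, and variables do not carry over. Pictures are saved under pics/ and viewed, and the job is handed in when it is done.

```bash
ls; mkdir -p pics; python3 - <<'E'
from station import arm
import cv2
s=arm.get_state(); print(s['t'],s['eef_pos'],s['ee_rot'],s['width'],s['force'],arm.tip_reach)
for n in ["scene","side","wrist"]:
    cv2.imwrite(f"pics/{n}0.png",arm.grab_frame(n))
    p=arm.camera_params(n); print(n,p['vertical_fov'],p['cx'],p['cy'],p['pose'])
E
```

```text
pics
0.0 [0.2114948  0.64080697 0.40370627] [ 3.13992569e+00 -1.57846738e-04 -3.18911549e-01] 0.08712633816629482 [-0.62283466  0.48877142  0.02569668] 0.1781
scene 49.99955986735272 318.9074006637458 231.99573592473666 [[-0.62489483 -0.51232801  0.58908951  0.0540954 ]
 [-0.78046882  0.39123851 -0.48764828  0.56903705]
 [ 0.01936137 -0.76449489 -0.64433897  0.60790062]
 [ 0.          0.          0.          1.        ]]
side 51.32093625067236 312.7055206030625 231.86511698685317 [[ 0.99796857 -0.04660219  0.04343916  0.49649347]
 [-0.062776   -0.60311747  0.79517828 -0.53670843]
 [-0.01085813 -0.79628987 -0.60481778  0.59886998]
 [ 0.          0.          0.          1.        ]]
wrist 68.44896707635753 319.43106447315495 246.41094042010823 [[-0.31336811 -0.91279187 -0.26193783  0.28298545]
 [-0.94963056  0.30164494  0.08492426  0.61743064]
 [ 0.00149405  0.27535673 -0.96134096  0.38262917]
 [ 0.          0.          0.          1.        ]]
```

View pics/scene0.png

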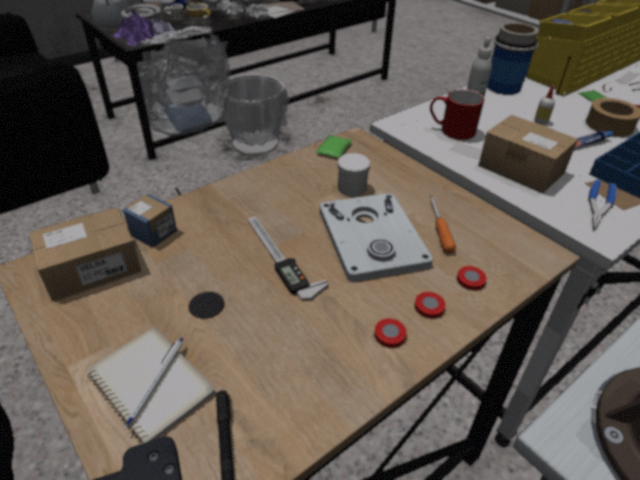

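View pics/side0.png

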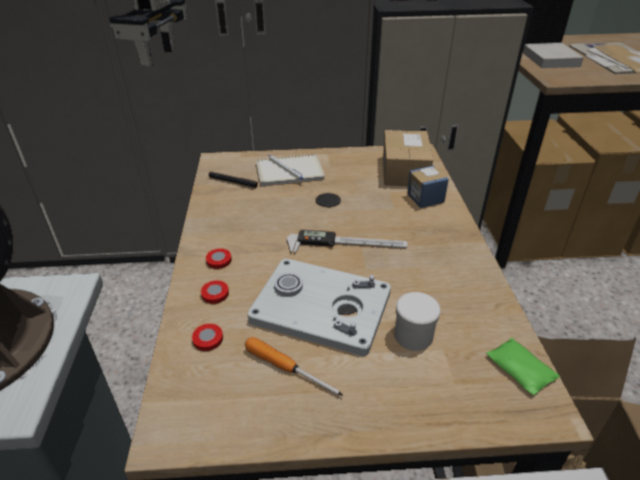

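```bash
cat > h.py <<'E'
from station import arm
import numpy as np, cv2
def ray(n,u,v,z,p=None):
    p=p or arm.camera_params(n); f=240/np.tan(np.radians(p['vertical_fov']/2))
    T=np.array(p['pose']); d=T[:3,:3]@np.array([(u-p['cx'])/f,(v-p['cy'])/f,1]); o=T[:3,3]
    return o+d*(z-o[2])/d[2]
def proj(n,X,p=None):
    p=p or arm.camera_params(n); f=240/np.tan(np.radians(p['vertical_fov']/2))
    T=np.array(p['pose']); c=T[:3,:3].T@(np.array(X)-T[:3,3])
    return np.array([p['cx']+f*c[0]/c[2],p['cy']+f*c[1]/c[2]])
E
python3 - <<'E'
from h import *
for c in ["scene","side"]:
    for t in ["bearing","side_plate","keeper_left","keeper_right"]:
        for d in arm.search_frame(t,c)[:4]: print(c,t,round(d['score'],2),np.round(d['box']))
print(arm.get_state()['t'])
E
```

```text
scene bearing 0.92 [374. 317. 407. 351.]
scene bearing 0.81 [364. 238. 396. 260.]
scene bearing 0.79 [411. 291. 445. 320.]
scene bearing 0.76 [458. 265. 484. 293.]
scene side_plate 0.78 [319. 194. 432. 284.]
scene keeper_left 0.48 [331. 204. 345. 219.]
scene keeper_right 0.54 [384. 197. 392. 210.]
side bearing 0.93 [195. 324. 224. 353.]
side bearing 0.9 [200. 280. 228. 303.]
side bearing 0.79 [274. 275. 305. 297.]
side bearing 0.69 [207. 248. 229. 268.]
side side_plate 0.55 [244. 259. 391. 355.]
side keeper_left 0.64 [333. 322. 356. 336.]
side keeper_left 0.52 [355. 278. 374. 285.]
side keeper_left 0.36 [248. 258. 393. 356.]
side keeper_right 0.52 [330. 322. 356. 338.]
0.55
```

The scene picture shows the plate (about 375,235) with the bearing on its near half (380,249). The red rings are look-alikes. The keepers are at (337,210) and (388,203). Next I'll work out rough positions and bring the wrist camera over.

```bash
python3 - <<'E'
from h import *
print("b",ray("side",289,284,.032),ray("scene",380,247,.032))
# plate corners approx top face
for n,pts in {"side":[(285,263),(391,285),(365,349),(250,313)],"scene":[(322,206),(394,194),(431,262),(350,275)]}.items():
    for q in pts: print(n,ray(n,*q,.02))
p=arm.camera_params("wrist")
s=arm.get_state()
# camera offset from tcp
print(np.array(p['pose'])[:3,3]-s['eef_pos'], s['eef_pos'])
# view centre at z=.02
print(ray("wrist",320,240,.02))
E
```

```text
b [0.48925284 0.06958961 0.032     ] [0.48752427 0.07587628 0.032     ]
side [0.48337998 0.13709374 0.02      ]
side [0.65970702 0.06726545 0.02      ]
side [ 0.59652753 -0.06407431  0.02      ]
side [0.42587487 0.02029839 0.02      ]
scene [0.64743391 0.07191313 0.02      ]
scene [ 0.59242029 -0.06440626  0.02      ]
scene [0.41740951 0.02395854 0.02      ]
scene [0.47693384 0.15154066 0.02      ]
[ 0.07148249 -0.02338441 -0.02129824] [0.21155505 0.64094316 0.40462797]
[0.19068322 0.64729272 0.02      ]
```

```bash
python3 -m inch '[[[0.55,-1.0,0,0,0,0],[0.55,-1.0,0,0,0,0],[0.55,-1.0,0,0,0,0],[0.55,-1.0,0,0,0,0]]]'; python3 -m inch '[[[0.55,-1.0,0,0,0,0],[0.55,-1.0,0,0,0,0],[0.55,-1.0,0,0,0,0],[0.55,-1.0,0,0,0,0]]]' 26; python3 -m inch '[[[0.45,-1.0,-0.2,0,0,-0.05],[0.45,-1.0,-0.2,0,0,-0.05],[0.45,-1.0,-0.2,0,0,-0.05],[0.45,-1.0,-0.2,0,0,-0.05],[0.45,-1.0,-0.2,0,0,-0.05]]]'
cat > look.py <<'E'
import sys
from h import *
n=sys.argv[1]
import pickle
p=arm.camera_params("wrist"); s=arm.get_state()
im=arm.grab_frame("wrist"); cv2.imwrite(f"pics/{n}.png",im)
pickle.dump(p,open(f"pics/{n}.pkl","wb"))
print(s['t'],s['eef_pos'],s['ee_rot'],s['width'],s['force'])
for t in sys.argv[2:]:
    for d in arm.search_frame(t,"wrist")[:3]:
        b=d['box']; print(t,round(d['score'],2),np.round(b),ray("wrist",(b[0]+b[2])/2,(b[1]+b[3])/2,.032 if t=="bearing" else .02))
E
python3 look.py w1 bearing side_plate keeper_left_stud keeper_right_stud
```

```text
t: 1.05
eef_pos: [0.3224, 0.4385, 0.4051]
ee_rot: [-3.141, -0.0, -0.32]
force: [0.9, 1.0, -1.0]
width: 0.0876
t: 1.55
eef_pos: [0.4322, 0.2386, 0.4051]
ee_rot: [-3.141, -0.0, -0.32]
force: [-0.2, 0.4, -0.0]
width: 0.0533
t: 2.17
eef_pos: [0.522, 0.0388, 0.364]
ee_rot: [3.14, 0.001, -0.479]
force: [-0.2, 0.2, -0.5]
width: 0.0261
2.175 [0.52201454 0.03881692 0.36396483] [ 3.14048420e+00  7.61010404e-04 -4.79492850e-01] 0.026081572504601157 [-0.15609135  0.18155939 -0.48151094]
bearing 0.82 [328. 355. 363. 392.] [0.37646844 0.08599447 0.032     ]
bearing 0.68 [278. 249. 327. 302.] [0.49127624 0.07467084 0.032     ]
side_plate 0.74 [211.  90. 390. 309.] [0.55414008 0.04439117 0.02      ]
keeper_left_stud 0.88 [227. 130. 258. 174.] [0.614932  0.0709084 0.02     ]
keeper_right_stud 0.83 [349. 123. 370. 168.] [ 0.57242536 -0.02384841  0.02      ]
```

View pics/w1.png

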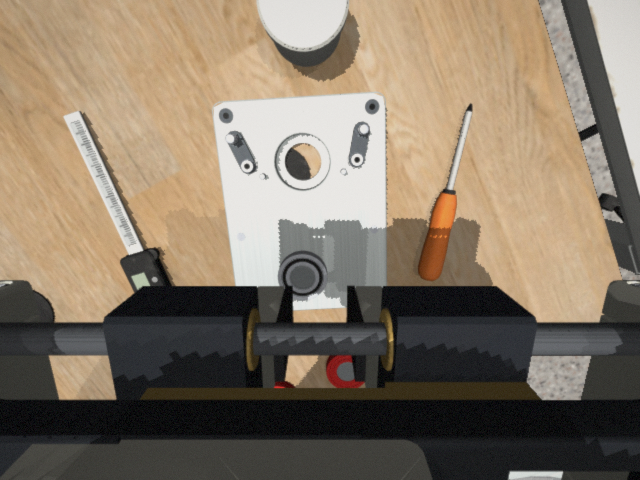

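The wrist view shows the pocket at about (302,161), the bearing at (302,275), the pivots at (247,167) and (357,159), and the studs up and outward of them.

```bash
python3 - <<'E'
import cv2
im=cv2.imread("pics/w1.png")
cv2.imwrite("pics/w1z.png",cv2.resize(im[85:315,205:395],None,fx=2.6,fy=2.6,interpolation=cv2.INTER_CUBIC))
E
```

```text
(no output)
```

View pics/w1z.png

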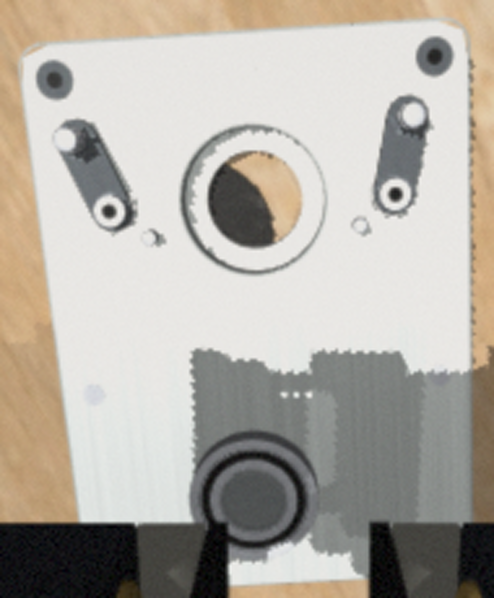

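```bash
cat > fit.py <<'E'
from h import *
import pickle
from scipy.optimize import least_squares
p=pickle.load(open("pics/w1.pkl","rb"))
Z=lambda x,y:(205+x/2.6,85+y/2.6)
P=[((253,198),(45,0,20)),((109,211),(45,48,29)),((396,193),(45,-48,29)),((149,238),(35.3,36,27)),((361,225),(35.3,-36,27))]
W=np.array([ray("wrist",*Z(*a),b[2]/1000,p)[:2] for a,b in P]); L=np.array([b[:2] for a,b in P])/1000
def T(q,l): c,s=np.cos(q[2]),np.sin(q[2]); return l@np.array([[c,s],[-s,c]])+q[:2]
r=least_squares(lambda q:(T(q,L)-W).ravel(),[.54,.04,-.4]); q=r.x
print("plate",q,np.round((T(q,L)-W)*1000,1).tolist())
inv=lambda w:(w-q[:2])@np.array([[np.cos(q[2]),-np.sin(q[2])],[np.sin(q[2]),np.cos(q[2])]])
pk=T(q,np.array([.045,0])); print("pocket",pk)
for n,a,z in [("bearing",(255,490),.032),("studL",(67,139),.041),("studR",(413,115),.041),("cornTL",(22,48),.02),("cornTR",(465,22),.02)]:
    w=ray("wrist",*Z(*a),z,p)[:2]; l=inv(w)*1000; print(n,w,"plate mm",l)
    if n=="studL": print("ang",np.arctan2(l[0]-45,48-l[1]))
    if n=="studR": print("ang",np.arctan2(l[0]-45,l[1]+48))
    if n=="bearing": d=pk-w; print("dir",d,np.degrees(np.arctan2(d[1],d[0])))
E
python3 fit.py
```

```text
plate [ 0.54154426  0.04245004 -0.41860035] [[-0.8, 0.3], [0.2, 0.0], [0.1, -0.2], [0.3, 0.0], [0.3, -0.1]]
pocket [0.58265891 0.02415835]
bearing [0.49311889 0.07095217] plate mm [-55.82986924   6.35717769]
dir [ 0.08954002 -0.04679382] -27.591674326282934
studL [0.62662522 0.06597173] plate mm [68.17382424 56.07468141]
ang 1.9060804883901556
studR [ 0.58293622 -0.03362815] plate mm [ 68.74254809 -52.68441458]
ang 1.7655947888582681
cornTL [0.66044176 0.06843145] plate mm [98.07076431 72.06784001]
cornTR [ 0.60068906 -0.06366367] plate mm [ 97.17148464 -72.91041928]
```

```bash
python3 -m inch '[[[-0.32,0.255,-0.2,0,0,0],[-0.32,0.255,-0.2,0,0,0],[-0.32,0.255,-0.5,0,0,0],[-0.32,0.255,-0.75,0,0,0],[-0.32,0.255,-0.81,0,0,0],[-0.32,0.255,-0.81,0,0,0]]]'; python3 look.py w2 bearing
```

```text
t: 3.18
eef_pos: [0.4579, 0.0926, 0.203]
ee_rot: [3.141, 0.0, -0.475]
force: [0.0, 0.1, 0.9]
width: 0.0261
3.175 [0.45786447 0.09260706 0.20302704] [ 3.14080849e+00  8.14417014e-05 -4.74664178e-01] 0.02614297135365464 [0.02119698 0.13039362 0.86654247]
bearing 0.87 [271. 178. 377. 287.] [0.49215531 0.07384059 0.032     ]
bearing 0.74 [526. 307. 596. 390.] [ 0.38810647 -0.00201798  0.032     ]
```

View pics/w2.png

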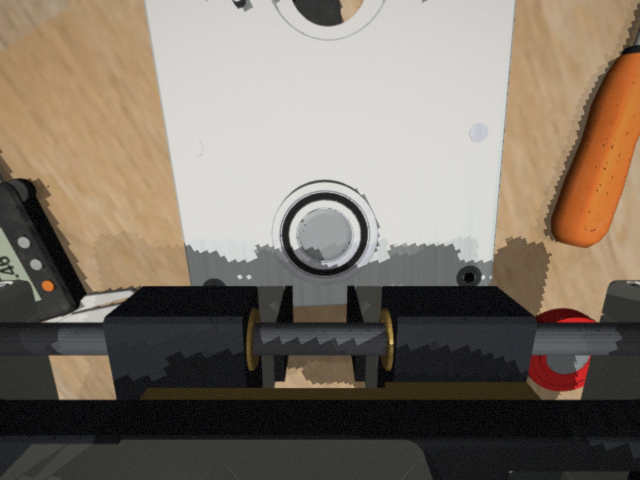

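```bash
python3 - <<'E'
from h import *
s=arm.get_state(); print(s['t'],s['eef_pos'],s['ee_rot'])
e=s['eef_pos'][:2]
print(proj("wrist",[.58266,.02416,.02]), ray("wrist",328,40,.02)) 
d=np.array([.8864,-.463])
for a in np.linspace(0,2*np.pi,9): print(np.round(proj("wrist",[.58266+.02475*np.cos(a),.02416+.02475*np.sin(a),.02])),end=" ")
P=np.array([.58266,.02416])
g=P-d*.029; print(g,g-e)
E
```

```text
3.275 [0.45838894 0.09268501 0.2042656 ] [-3.13947302e+00 -1.43727648e-03 -4.75101646e-01]
[331.62013146 -30.5768224 ] [0.5612679  0.03657338 0.02      ]
[302. -99.] [271. -54.] [277.   3.] [313.  37.] [359.  33.] [391.  -8.] [389. -65.] [ 352. -105.] [302. -99.] [0.5569544 0.037587 ] [ 0.09856546 -0.05509801]
```

```bash
python3 -m inch '[[[0.06,-0.033,-0.01,0,0,0],[0.125,-0.069,-0.01,0,0,0],[0.2,-0.11,-0.01,0,0,0],[0.27,-0.149,-0.01,0,0,0],[0.335,-0.184,-0.01,0,0,0],[0.385,-0.212,-0.01,0,0,0],[0.41,-0.226,-0.01,0,0,0],[0.41,-0.226,-0.01,0,0,0]]]'; python3 look.py w3 bearing
```

```text
t: 4.28
eef_pos: [0.5397, 0.0466, 0.2005]
ee_rot: [3.141, 0.0, -0.476]
force: [-0.8, -0.5, -0.1]
width: 0.0258
4.275 [0.53974554 0.04656824 0.20048593] [ 3.14144372e+00  8.52690888e-05 -4.76298975e-01] 0.02584470295491356 [-0.75566652 -0.48815014 -0.06941464]
bearing 0.75 [505. 469. 564. 479.] [ 0.40402265 -0.01220211  0.032     ]
bearing 0.6 [267. 195. 372. 300.] [0.56816776 0.03223734 0.032     ]
```

View pics/w3.png

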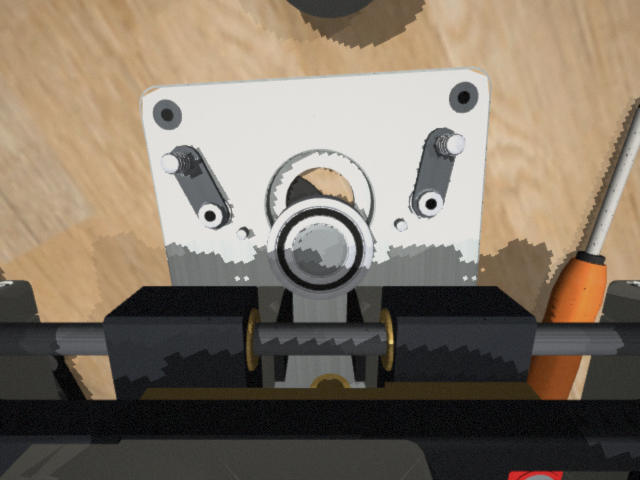

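```bash
python3 -m inch '[[[0.02,-0.01,0,0,0,0],[0.04,-0.02,0,0,0,0],[0.06,-0.031,0,0,0,0],[0.075,-0.039,0,0,0,0],[0.09,-0.047,0,0,0,0],[0.09,-0.047,0,0,0,0]]]'; python3 look.py w4 bearing
```

```text
t: 5.12
eef_pos: [0.5578, 0.0372, 0.2006]
ee_rot: [3.142, -0.0, -0.476]
force: [-0.1, -0.5, -0.5]
width: 0.0258
5.125 [0.55778408 0.03720602 0.20059859] [ 3.14156264e+00 -6.81384416e-05 -4.76115538e-01] 0.025806934715605523 [-0.06364836 -0.51359089 -0.5489725 ]
bearing 0.8 [269. 196. 368. 296.] [0.58724265 0.02288137 0.032     ]
```

View pics/w4.png

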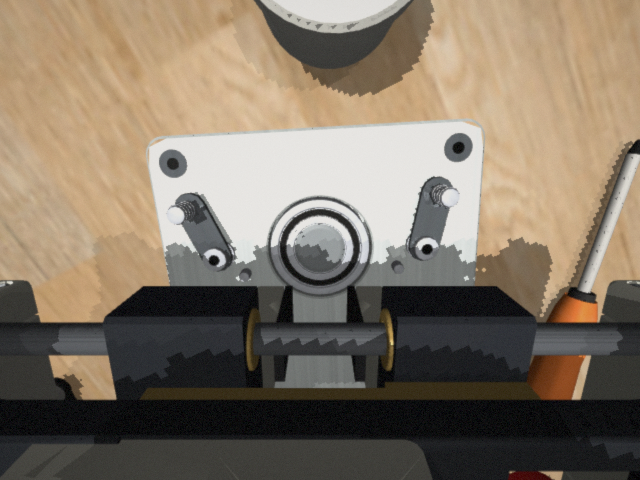

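```bash
python3 - <<'E'
from h import *
im=cv2.imread("pics/w4.png")[180:310,240:400]
a=cv2.resize(im,(640,520),interpolation=cv2.INTER_CUBIC)
cv2.imwrite("pics/w4z.png",a)
E
```

```text
(no output)
```

View pics/w4z.png

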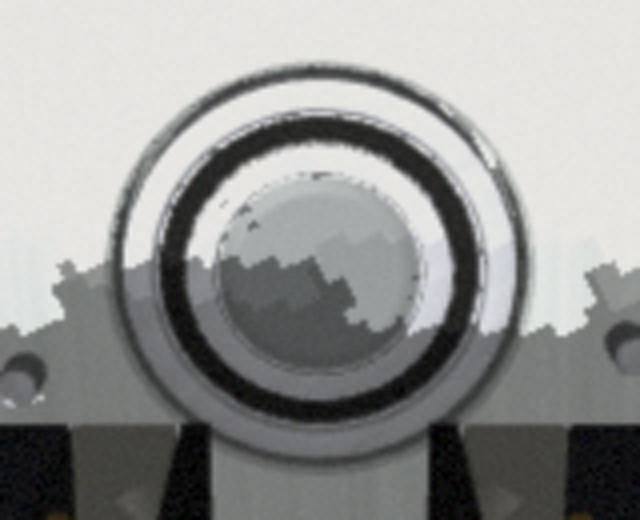

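```bash
python3 -m inch '[[[0,0,0.15,0,0,0],[0.123,-0.066,0.15,0,0,0],[0.123,-0.066,0.1,0,0,0],[0.123,-0.066,0.05,0,0,0],[0.123,-0.066,0.02,0,0,0],[0.123,-0.066,0.0,0,0,0],[0.123,-0.066,-0.01,0,0,0],[0.123,-0.066,-0.015,0,0,0]]]' 0
```

```text
t: 6.22
eef_pos: [0.582, 0.0243, 0.1984]
ee_rot: [3.141, 0.0, -0.475]
force: [-5.5, 2.2, 14.3]
width: 0.0003
```

Pressing on the bearing met 14 N with the tip at about 20.3 mm, so the bearing is flush. Next I'll work out the keeper paths.

```bash
cat > path.py <<'E'
from h import *
import sys
q=[.54154,.04245,-.4186]
def T(l): c,s=np.cos(q[2]),np.sin(q[2]); l=np.array(l)/1000; return np.array([c*l[0]-s*l[1]+q[0],s*l[0]+c*l[1]+q[1]])
sg=1 if sys.argv[1]=="L" else -1
base=np.array([float(sys.argv[2]),float(sys.argv[3])])
th0=float(sys.argv[4])
def C(th,off): return T([45+25*np.sin(th)+off, sg*(48-25*np.cos(th)+off)])
print("approach",np.round((C(th0,16)-base)/.2,3))
for th in np.linspace(th0,0,9): print(round(th,2),np.round((C(th,9)-base)/.2,3),np.round((C(th,8)-base)/.2,3))
E
python3 path.py L .5826 .0243 1.906; python3 - <<'E'
from h import *
print(np.round(arm.get_state()['q'],2))
import pickle
p=pickle.load(open("pics/w1.pkl","rb"));print("jar top",ray("wrist",303,5,.066,p)," edges",ray("wrist",258,5,.066,p),ray("wrist",303,53,.066,p))
E
```

```text
approach [0.328 0.249]
1.91 [0.282 0.231] [0.275 0.228]
1.67 [0.276 0.202] [0.269 0.199]
1.43 [0.263 0.175] [0.257 0.172]
1.19 [0.244 0.152] [0.238 0.149]
0.95 [0.221 0.134] [0.214 0.131]
0.71 [0.194 0.122] [0.187 0.119]
0.48 [0.164 0.117] [0.158 0.114]
0.24 [0.135 0.118] [0.128 0.116]
0.0 [0.106 0.127] [0.1   0.125]
[ 0.38  0.42 -0.43  0.   -0.72  0.72]
jar top [ 0.67520171 -0.02828293  0.066     ]  edges [ 0.68933345 -0.00106761  0.066     ] [ 0.64928277 -0.01438434  0.066     ]
```

```bash
python3 -m inch '[[[0,0,0.2,0,0,0.05],[0.33,0.25,0.3,0,0,0.27],[0.33,0.25,0.3,0,0,0.27],[0.33,0.25,0.3,0,0,0.27],[0.33,0.25,0.3,0,0,0.27],[0.33,0.25,0.3,0,0,0.27],[0.33,0.25,0.3,0,0,0.27]]]'; python3 look.py w5 bearing keeper_left_stud
```

```text
t: 7.1
eef_pos: [0.6481, 0.0742, 0.2578]
ee_rot: [3.142, -0.0, 0.369]
force: [-0.0, -0.3, 1.4]
width: 0.0006
7.1 [0.64813114 0.07415626 0.25777095] [ 3.14157742e+00 -1.68989315e-04  3.69473179e-01] 0.000625001257524283 [-0.04375744 -0.28223573  1.37702866]
keeper_left_stud 0.5 [285. 243. 380. 388.] [0.61859807 0.05288297 0.02      ]
```

View pics/w5.png

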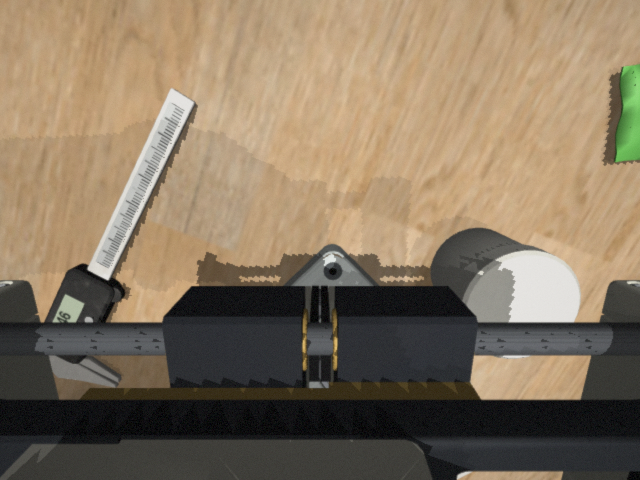

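The view is mostly jaw. The plate corner is at (332,260) and the jar and caliper are clear. Now I'll descend beside the left stud.

```bash
python3 -m inch '[[[0,0,-0.15,0,0,0],[0,0,-0.24,0,0,0],[0,0,-0.24,0,0,0]]]'; python3 -m inch '[[[-0.048,-0.019,0,0,0,0],[-0.054,-0.048,0,0,0,0],[-0.067,-0.075,0,0,0,0],[-0.086,-0.098,0,0,0,0],[-0.109,-0.116,0,0,0,0],[-0.136,-0.128,0,0,0,0],[-0.166,-0.133,0,0,0,0]]]'
```

```text
t: 7.62
eef_pos: [0.6476, 0.0739, 0.208]
ee_rot: [3.142, 0.003, 0.372]
force: [0.1, 0.5, 0.7]
width: 0.0006
t: 8.5
eef_pos: [0.6143, 0.0473, 0.2095]
ee_rot: [-3.141, 0.001, 0.372]
force: [1.1, -0.5, 1.1]
width: 0.0
```

```bash
python3 look.py w6 keeper_left_stud; python3 - <<'E'
from h import *
for n in ["side","scene"]:
    im=arm.grab_frame(n); c=im[230:380,230:450] if n=="side" else im[150:300,270:490]
    cv2.imwrite(f"pics/{n}6.png",cv2.resize(c,None,fx=3,fy=3,interpolation=cv2.INTER_CUBIC))
E
```

```text
8.5 [0.61427374 0.04733613 0.20953379] [-3.14147660e+00  7.03099651e-04  3.72122860e-01] 4.502940844709318e-05 [ 1.06852378 -0.48499421  1.09098427]
```

View pics/side6.png

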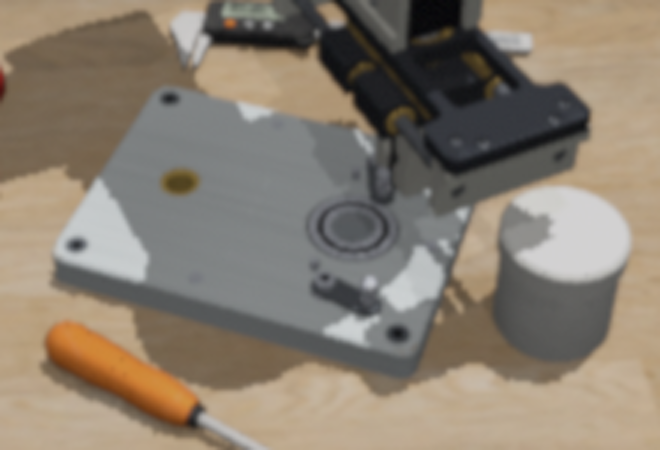

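View pics/scene6.png

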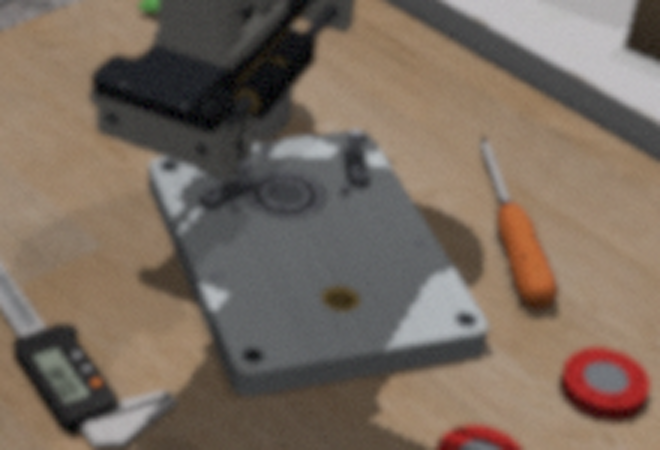

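Both views show the bearing flush and the left keeper partly swung, so I'll continue to the stop.

```bash
python3 -m inch '[[[-0.029,0.001,0,0,0,0],[-0.045,0.006,0,0,0,0],[-0.058,0.01,0,0,0,0],[-0.064,0.009,0,0,0,0]]]'; python3 -m inch '[[[-0.009,0.004,0,0,0,0],[-0.014,0.006,0,0,0,0],[-0.014,0.006,0,0,0,0]]]'
```

```text
t: 9.2
eef_pos: [0.6033, 0.0498, 0.2101]
ee_rot: [3.141, -0.004, 0.373]
force: [8.2, 0.1, -4.3]
width: 0.0003
t: 9.57
eef_pos: [0.6019, 0.0512, 0.2108]
ee_rot: [3.14, -0.007, 0.374]
force: [10.6, -1.9, -3.5]
width: 0.0003
```

```bash
python3 path.py R .5994 .0507 1.766; python3 -m inch '[[[0.02,0.01,0,0,0,0],[0.03,0.02,0.1,0,0,0],[0.03,0.02,0.3,0,0,0]]]'; python3 look.py w7
```

```text
approach [-0.039 -0.53 ]
1.77 [-0.056 -0.483] [-0.059 -0.477]
1.55 [-0.043 -0.459] [-0.046 -0.453]
1.32 [-0.035 -0.433] [-0.038 -0.426]
1.1 [-0.034 -0.405] [-0.036 -0.399]
0.88 [-0.038 -0.378] [-0.04  -0.372]
0.66 [-0.048 -0.353] [-0.051 -0.346]
0.44 [-0.064 -0.33 ] [-0.066 -0.323]
0.22 [-0.084 -0.311] [-0.086 -0.304]
0.0 [-0.108 -0.297] [-0.11  -0.291]
t: 9.95
eef_pos: [0.6043, 0.0544, 0.2682]
ee_rot: [-3.141, 0.006, 0.372]
force: [0.2, 0.5, 0.0]
width: 0.0004
9.95 [0.60433143 0.05443857 0.26820363] [-3.14109635  0.00570992  0.37196747] 0.00037554576702148324 [0.15447493 0.47883883 0.02512174]
```

View pics/w7.png

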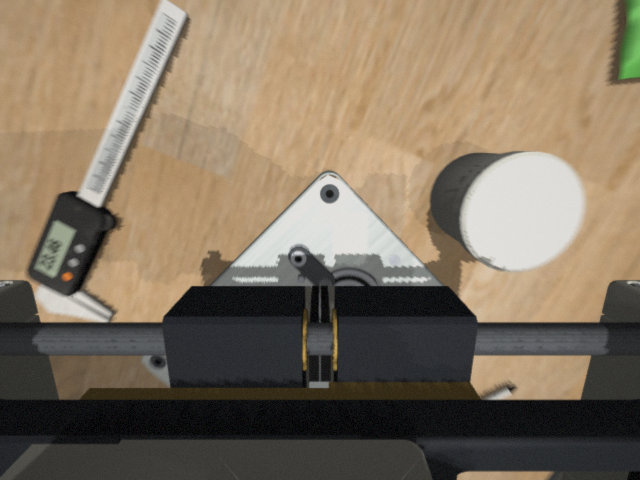

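The left keeper, with its pivot at (297,258), now points over the bearing. On to the right keeper.

```bash
python3 -m inch '[[[-0.069,-0.55,0,0,0,-0.5],[-0.069,-0.55,0,0,0,-0.5],[-0.069,-0.55,0,0,0,-0.5],[-0.069,-0.55,0,0,0,-0.5],[-0.069,-0.55,0,0,0,-0.5],[-0.069,-0.55,0,0,0,-0.5],[-0.069,-0.55,0,0,0,-0.5],[-0.069,-0.55,0,0,0,-0.5]]]'; python3 -m inch '[[[0,0,0,0,0,-0.03],[0,0,0,0,0,-0.03]]]';  python3 look.py w8 
```

```text
t: 11.0
eef_pos: [0.591, -0.0554, 0.2693]
ee_rot: [3.14, 0.001, -1.134]
force: [-0.1, -0.7, -0.6]
width: 0.0008
t: 11.25
eef_pos: [0.5911, -0.0554, 0.2694]
ee_rot: [3.141, 0.0, -1.221]
force: [-0.2, 0.7, -0.1]
width: 0.0003
11.25 [ 0.59113199 -0.05538584  0.26935132] [ 3.14051840e+00  4.42506158e-04 -1.22128459e+00] 0.00026472985058140664 [-0.23118029  0.73358931 -0.12202578]
```

View pics/w8.png

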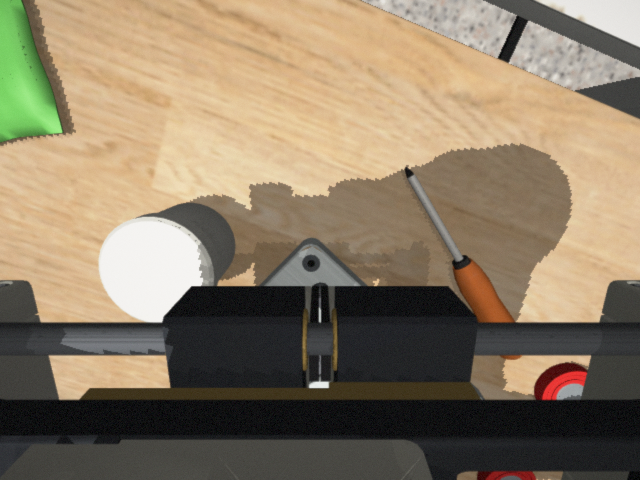

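```bash
python3 -m inch '[[[0,0,-0.2,0,0,0],[0,0,-0.295,0,0,0],[0,0,-0.295,0,0,0]]]'; python3 -m inch '[[[-0.017,0.047,0,0,0,0],[-0.004,0.071,0,0,0,0],[0.004,0.097,0,0,0,0],[0.005,0.125,0,0,0,0],[0.001,0.152,0,0,0,0],[-0.009,0.177,0,0,0,0],[-0.025,0.2,0,0,0,0],[-0.045,0.219,0,0,0,0]]]'; python3 -m inch '[[[-0.012,0.008,0,0,0,0],[-0.024,0.014,0,0,0,0],[-0.026,0.02,0,0,0,0]]]'
```

```text
t: 11.68
eef_pos: [0.5908, -0.0555, 0.2091]
ee_rot: [3.138, 0.001, -1.22]
force: [-1.0, -0.8, -0.3]
width: 0.0001
t: 12.68
eef_pos: [0.5822, -0.0113, 0.2105]
ee_rot: [3.141, 0.0, -1.222]
force: [1.3, 0.1, -0.4]
width: 0.0006
t: 13.05
eef_pos: [0.5774, -0.0082, 0.2107]
ee_rot: [3.141, -0.001, -1.222]
force: [3.7, -9.4, -2.7]
width: 0.0004
```

```bash
python3 -m inch '[[[-0.009,0.004,0,0,0,0],[-0.013,0.006,0,0,0,0]]]'; python3 -m inch '[[[0.02,-0.01,0,0,0,0],[0.04,-0.03,0.2,0,0,0],[0.04,-0.03,0.5,0,0,0],[-0.3,0.2,0.8,0,0,0.1],[-0.3,0.2,0.8,0,0,0.24],[-0.3,0.2,0.8,0,0,0.24],[-0.3,0.2,0.8,0,0,0.24],[-0.3,0.2,0.8,0,0,0.24]]]'; python3 look.py w9 bearing keeper_left_stud keeper_right_stud; python3 - <<'E'
from h import *
for n in ["side","scene"]: cv2.imwrite(f"pics/{n}9.png",arm.grab_frame(n))
E
```

```text
t: 13.3
eef_pos: [0.5764, -0.0078, 0.211]
ee_rot: [-3.139, -0.003, -1.221]
force: [12.1, -15.7, -8.5]
width: 0.0003
t: 14.3
eef_pos: [0.5144, 0.0336, 0.3707]
ee_rot: [-3.141, 0.0, -0.469]
force: [0.0, 0.0, 0.1]
width: 0.0004
14.3 [0.51439175 0.033639   0.37069297] [-3.14146348e+00  4.40789007e-04 -4.68867512e-01] 0.0004351372881329178 [0.03214278 0.00041272 0.14858705]
bearing 0.94 [271. 131. 319. 185.] [0.58176661 0.02368239 0.032     ]
bearing 0.28 [237. 150. 275. 170.] [0.59565787 0.05423816 0.032     ]
keeper_left_stud 0.82 [236. 149. 276. 168.] [0.59712373 0.05587661 0.02      ]
keeper_right_stud 0.64 [314. 143. 356. 163.] [ 0.56933997 -0.01030483  0.02      ]
```

View pics/w9.png

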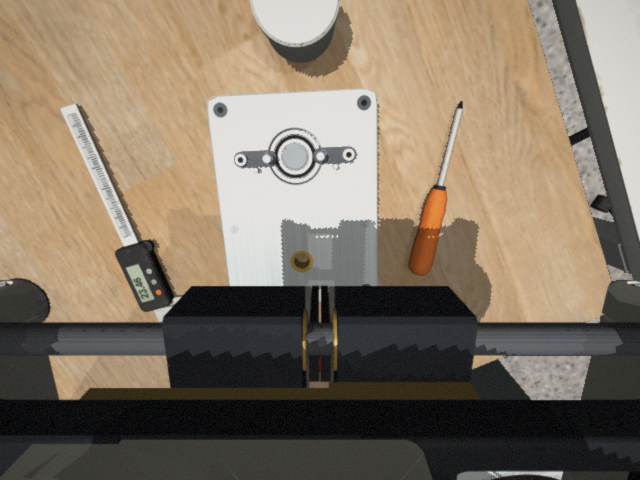

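View pics/side9.png

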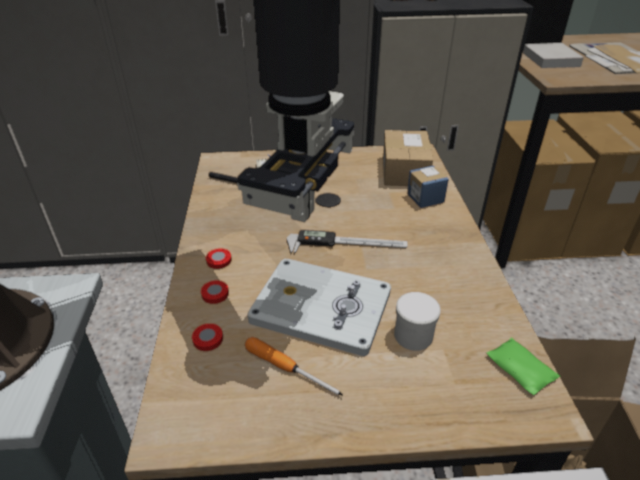

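Both keepers lie across the bearing's edge: the left pivot and stud are at (240,160) and (267,158), the right at (349,155) and (320,157). Next I'll check the angles numerically.

```bash
python3 - <<'E'
import cv2
im=cv2.imread("pics/w9.png")[120:200,220:370]
cv2.imwrite("pics/w9z.png",cv2.resize(im,None,fx=5,fy=5,interpolation=cv2.INTER_CUBIC))
E
```

```text
(no output)
```

View pics/w9z.png

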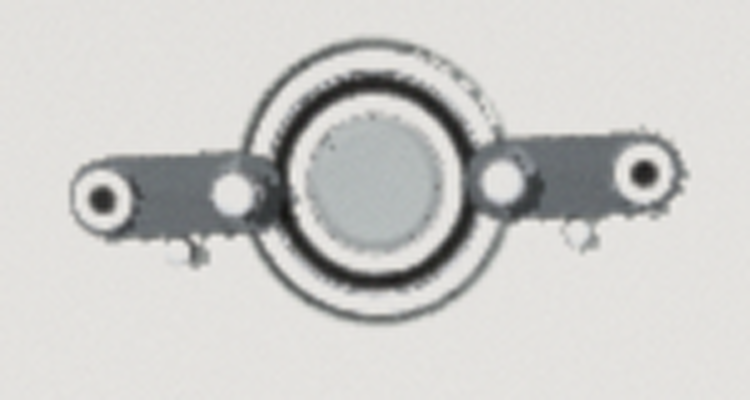

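```bash
python3 - <<'E'
from h import *
import pickle
p=pickle.load(open("pics/w9.pkl","rb"))
r=lambda x,y,z: ray("wrist",219.6+x/5,119.6+y/5,z,p)[:2]
LP,RP,LS,RS=r(102,199,.029),r(645,173,.029),r(234,194,.041),r(503,181,.041)
a=lambda d:np.arctan2(d[1],d[0])
ax=a(LP-RP); print("yaw",ax-np.pi/2)
print("L",a(LS-LP)-(ax-np.pi), "R",-(a(RS-RP)-ax), np.linalg.norm(LS-LP),np.linalg.norm(RS-RP))
pp=lambda x,y,z:r(x,y,z)
print("pins",pp(183,255,.027),pp(579,233,.027))
E
```

```text
yaw -0.4223956797565045
L 0.004527581296478678 R 0.005348547462401543 0.02510658238873898 0.025000630223991127
pins [0.58761786 0.06031741] [ 0.55903882 -0.00463426]
```

```bash
python3 -c "
from station import arm
arm.job_done(); print(arm.get_state()['t'])"
```

```text
the job is handed in; nothing more can be done
the job is handed in; nothing more can be done
```

The job is done and handed in, at about 14.5 s on the robot's clock.

- **Bearing:** I pushed it along the plate between the two slightly open fingertips until it dropped into the pocket. I then pressed it from above with the fingers closed. It met 14 N with the fingertips about 20.3 mm above the desk, level with the plate's face, and the pictures show it flat.
- **Keepers:** I swung the left one first, then the right, by pushing their studs until each stopped. The force was about 11 N on the left and 20 N on the right. In the last wrist picture both measure about 0.005 rad from fully closed.
- **Other things:** The jar, screwdriver and caliper look unmoved, and the gripper ended clear, about 17 cm above the plate.

No check failed or disagreed. The only differences were 1–3 mm between position estimates from different pictures.

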